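Free the jammed sweet and share out the dispenser

ROBOT

A 6-joint arm with a two-finger parallel gripper is mounted at the origin on the work surface. World frame = base frame: x ahead of the robot, y to its left, z up, the work surface at z = 0. Lengths are in m, angles in rad, forces in N, time in s.
With the tool pointing down it reaches from about 0.3 to 0.875 m from the base axis. Payload 6.4 kg.
Tool frame: the origin (TCP) lies midway between the tips of the shut fingers; the grasp point (between the pads) lies ctrl.tcp_to_grasp behind it (ctrl.tcp_to_grasp is the distance from the TCP to the grasp point, in m); z points along the fingers, y is the line along which they close (so a half turn about z gives the same grasp; the last joint's range is limited). The gripper opens to 85 mm and grips with 20 to 120 N. Pads are 22 mm wide; open, the fingers measure 114 mm over their backs; the gripper's body (76 mm by 85 mm) begins 54 mm behind the grasp point. The pads swing forward as they close: fully open they stand 13 mm farther back than shut.
Start: joints at [0.959, 0.181, 1.607, -0, 1.354, -0.206], TCP at [0.227, 0.528, 0.231] pointing down, gripper open.
Joint ranges: [-2.99, 2.99], [-0.89, 2.07], [0.3, 2.58], [-1.14, 4.28], [0, 2.63], [-3.12, 3.12]. Speed limits (rad/s): [2.57, 2.57, 3.01, 3.14, 3.14, 3.14].

INTERFACE

Orientations are given as a unit quaternion [x, y, z, w].
In Python, from rig import ctrl gives the robot as it stands. Calls block until the motion is done:
- ctrl.goto(position, orientation): joint-space move of the TCP to a pose.
- ctrl.servo_line(position, rotation=None, vel=0.15, force_limit=None): straight line of the TCP; rotation=None keeps the orientation; vel is the mean speed in m/s. With force_limit (N) it stops when the force on the tool has changed by that much, and returns True; else False.
- ctrl.movej(angles): joint-space move.
- ctrl.move_gripper(opening, f_grip=None): finger opening in m; f_grip is the grip in N (None keeps the last); returns when the fingers have stopped.
- ctrl.dwell(seconds).
- ctrl.inverse_kinematics(position, orientation): joint angles nearest the present ones, or None.
- ctrl.get_obs(): the state.
- ctrl.snapshot(name): name is "scene" or "top" or "wrist"; returns (picture, depth): 400x640x3 uint8, blue, green, red; 400x640 float32, m along the optical axis (not along the pixel's ray), 0 where there is no reading.
- ctrl.camera_params(name): a dict with "fx", "fy", "cx", "cy" (pixels), "R" (3x3) and "t" (3): a world point X has camera coordinates R X + t; the wrist camera has in their place "T_tool_cam" (4x4, takes a point from camera to tool coordinates, whose origin is the TCP and whose axes are the flange's). Camera axes: x right, y down, z forward; pixel columns grow to the right and rows downward; lengths in m; the calibration is good to about 2 mm. A picture is of the moment at which its call begins: read the wrist's pose just before it. camera_params takes no time and is no camera call.
A pose or a line that the arm cannot do raises ctrl.IKError and nothing moves.
- ctrl.hand_in(): hands the job in; it is judged then, once.
The state is a dict: "t": time; "qpos": joint angles; "joint_vel": joint speeds; "tau": joint torques, N m; "eef_pos": TCP position; "orientation": TCP orientation; "contact_force": force on the tool from outside, world axes, zero at the start; "moment": the same for the moment, N m; "finger_gap": finger opening in m; "gripper_force": force on a finger pad.
Only numpy, scipy, OpenCV 4.12 (cv2) and the standard library are available. Lean on these libraries where they do the work, as an engineer would, in place of code of your own. Each camera call takes 0.05 s, during which the arm holds its last target. There are 200 camera calls.

TASK

A sweet is jammed behind the ridges in the neck of the clear sweet dispenser bottle. Rock the bottle side to side with its neck tipped down over the wooden dish until the jammed red sweet and the three behind it have come out, two sweets into each half of the dish, then lay the bottle back flat in the middle of its grey mat and leave it there. Do not shift or tip the other things on the desk.

Things in the scene. Friction and masses are not known exactly. Their poses are not given: they have to be found in the camera images.
- bottle_grip (a point): centre of the body of a flat clear plastic bottle lying on the mat: 180 mm long, 31 mm thick (z), red back plate, red collar at the mouth, 0.16 kg. Body 58 mm wide (y), parallel sides, to be gripped across here. Point: half-way up, 70 mm from the back, 110 mm behind the mouth; x points out of the neck. 35 mm ahead of it the body narrows over 20 mm to the neck, 42 mm wide, 55 mm long
- bottle_mouth (a point): centre of the open end of the neck. Inside: body 52 mm wide, neck 36 mm, all 25 mm high. Neck down 15 to 20 degrees: rolling about x some 25 degrees with the -y side down takes a sweet past the first ridge to be caught by the second, then +y side down lets it out; mostly one sweet per side-to-side rock. Sweets may wedge each other: neck up a moment frees them
- ridge1 (a point): foot of the first white ridge, on the neck's inner +y wall, 30 mm behind the mouth: 2.5 mm thick, full height, sticks out 11 mm (25 mm gap left), its tip leaning 20 degrees back to the body so that it catches sweets; axes as bottle_grip
- ridge2 (a point): foot of the second, equal ridge, on the inner -y wall, 8 mm behind the mouth, its tip also leaning back to the body; axes as bottle_grip
- mat_center (a point): centre of the top of the grey rigid mat, 230 x 100 mm, 4 mm thick, fixed to the desk; its long side is its x axis. The middle of the bottle (20 mm ahead of bottle_grip) lies near it at the start
- sweet0_center (a point): the jammed sweet: a red hard slick ball 22 mm across, 10 g, caught behind the first ridge; centre of the ball (its axes mean nothing)
- sweet1_center (a point): yellow ball sweet, 22 mm, loose in the bottle's body; centre
- sweet2_center (a point): green ball sweet, 22 mm, loose in the bottle's body; centre
- sweet3_center (a point): blue ball sweet, 22 mm, loose in the bottle's body; centre
- dish_center (a point): dark wooden dish, fixed to the desk: an open box 120 mm (its x) by 190 mm (its y), 35 mm high, walls 6 mm, floor about 5 mm thick, parted into two equal halves (+y and -y) by a 6 mm divider of the same height along its x axis. The point is the centre of the dish on its inner floor
- stapler: red and black stapler, 130 x 36 mm, 46 mm high; loose, to be left alone; origin at the centre of its underside, z up
- mug: blue mug, 76 mm across, 90 mm high, handle at its own +y; loose, to be left alone; origin at the centre of its underside, z up
- clock: small brass desk clock on a wooden foot 50 x 100 mm, 80 mm high; loose, to be left alone; origin at the centre of its underside, z up
- tape: black tape dispenser with a yellow roll, 120 x 45 mm, 62 mm high; loose, to be left alone; origin at the centre of its underside, z up
- mouse: red and black computer mouse, 105 mm long, 58 mm wide, 38 mm high; loose, to be left alone; origin at the centre of its underside, z up
There are look-alikes about, which are no part of the job. What is shaped like the part that bears dish_center but blue or purple is not meant.

How it is judged:
By the outcome, as a careful person would: the job done as asked, in the order asked, and still so for the second after the job is handed in, with the robot touching nothing.
It also fails if it takes over 72 s, if anything falls off the work surface, if the arm or the gripper's body presses on something with over 40 N, if the wrist force passes 120 N, or if a joint passes its speed limit or range.

## Working session

There is one attempt and no reset: what is moved stays moved. The work goes in short steps, each a Python script; the robot and the scene stay as the last script left them, time stands still between calls to the robot, and variables do not carry over. Pictures are saved under pics/ and viewed, at most 10 in all, crops included, and the job is handed in when it is done.

```bash
mkdir -p pics; ls; python3 - <<'E'
from rig import ctrl
import cv2,numpy as np
for n in("scene","top"):
    p,d=ctrl.snapshot(n); cv2.imwrite(f"pics/{n}0.png",p); np.savez(f"{n}0.npz",p=p,d=d)
    c=ctrl.camera_params(n); print(n,c, -np.array(c["R"]).T@c["t"])
print(ctrl.camera_params("wrist"),ctrl.tcp_to_grasp); print(ctrl.get_obs())
E
```

```text
pics
scene {'fx': 382.90047496600204, 'fy': 382.90047496600204, 'cx': 316.79060122211706, 'cy': 197.43519865790384, 'R': array([[-0.80229851,  0.59682907, -0.0105909 ],
       [ 0.48455452,  0.64080472, -0.59546303],
       [-0.34860295, -0.48287097, -0.8033129 ]]), 't': array([ 0.38447338, -0.22407414,  1.23746826])} [0.84842365 0.51166038 0.86471826]
top {'fx': 504.7860594135123, 'fy': 504.7860594135123, 'cx': 321.86550510792176, 'cy': 204.08456018108302, 'R': array([[ 1.45750488e-02, -9.99888374e-01,  3.28754580e-03],
       [-9.80662767e-01, -1.49363884e-02, -1.95134419e-01],
       [ 1.95161741e-01, -3.79880082e-04, -9.80770998e-01]]), 't': array([0.0439253, 0.4873337, 1.2422266])} [0.2348347 0.0516713 1.313291 ]
{'fx': 295.81568644178793, 'fy': 295.81568644178793, 'cx': 315.10860532048184, 'cy': 204.27944321233446, 'T_tool_cam': array([[-3.90958636e-04, -9.58305226e-01, -2.85746287e-01,
         7.30944375e-02],
       [ 9.99999923e-01, -3.68670893e-04, -1.31793009e-04,
        -1.25140002e-03],
       [ 2.09515904e-05, -2.85746316e-01,  9.58305297e-01,
        -1.41211383e-01],
       [ 0.00000000e+00,  0.00000000e+00,  0.00000000e+00,
         1.00000000e+00]])} 0.0187
{'t': 0.1, 'qpos': array([ 9.58645200e-01,  1.81438342e-01,  1.60789826e+00, -1.06461890e-05,
        1.35378145e+00, -2.06282011e-01]), 'joint_vel': array([-0.00011153, -0.00128952, -0.00119174, -0.00156184, -0.00038811,
        0.00084265]), 'tau': array([ 1.61252701e-03, -4.45865822e+01, -3.52241063e+01, -1.17383725e-04,
        4.00205143e-03, -1.01165429e-05]), 'eef_pos': array([0.22671343, 0.52789179, 0.23049492]), 'orientation': array([ 2.01543348e-01,  9.79479299e-01, -7.01793250e-04, -2.98702684e-04]), 'contact_force': array([-0.6533388 ,  0.26291187, -0.32204944]), 'moment': array([ 0.0412761 ,  0.0114031 , -0.00561491]), 'gripper_force': 0.0, 'finger_gap': 0.08540945269303309}
```

View pics/top0.png

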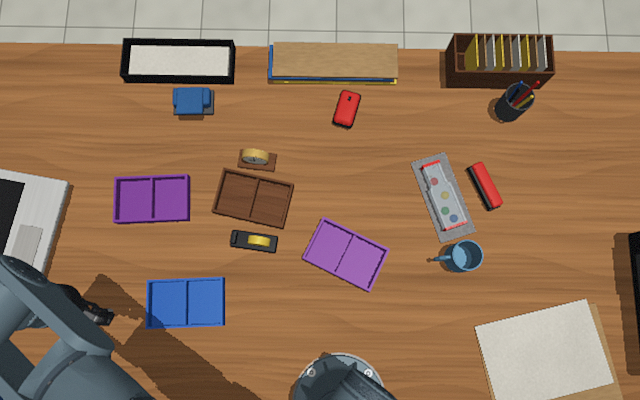

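View pics/scene0.png

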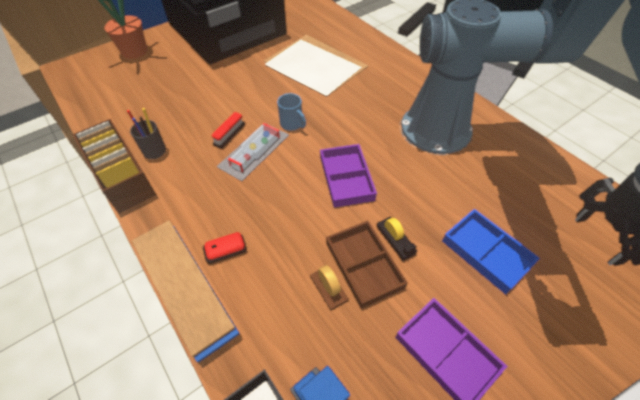

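Candidates for the dish are the brown (253,198), two purple ((152,198), (345,254)) and the blue (186,302) in the top view. Brown fits, since blue and purple are excluded. The bottle is at (442,195) on the grey mat. Next I'll enlarge both and measure them.

```bash
cat > h.py <<'E'
import numpy as np,cv2
from rig import ctrl
from scipy.spatial.transform import Rotation as R
def ray(n,u,v,z):
    c=ctrl.camera_params(n); Rm=np.array(c["R"]); o=-Rm.T@c["t"]
    d=Rm.T@np.array([(u-c["cx"])/c["fx"],(v-c["cy"])/c["fy"],1.]); return o+d*(z-o[2])/d[2]
def proj(n,X):
    c=ctrl.camera_params(n); p=np.array(c["R"])@X+c["t"]; return c["fx"]*p[0]/p[2]+c["cx"],c["fy"]*p[1]/p[2]+c["cy"]
def big(m):
    cs,_=cv2.findContours(m.astype(np.uint8),cv2.RETR_EXTERNAL,cv2.CHAIN_APPROX_NONE); return max(cs,key=cv2.contourArea)
E
python3 - <<'E'
from h import *
p=np.load("top0.npz")["p"]; d=np.load("top0.npz")["d"]
a=cv2.resize(p[145:250,395:510],None,fx=5,fy=5,interpolation=cv2.INTER_CUBIC)
s=np.load("scene0.npz")["p"]
b=cv2.resize(p[135:260,205:300],None,fx=2.1,fy=4.2)
b=cv2.resize(p[140:260,205:300],None,fx=2.1,fy=2.1); 
o=np.zeros((525,575+200,3),np.uint8);o[:,:575]=a;o[:b.shape[0],575:775]=b[:,:200];cv2.imwrite("pics/crop1.png",o)
hsv=cv2.cvtColor(p,cv2.COLOR_BGR2HSV).astype(int);H,S,V=hsv[...,0],hsv[...,1],hsv[...,2]
def win(m,x0,x1,y0,y1):
    w=np.zeros_like(m);w[y0:y1,x0:x1]=m[y0:y1,x0:x1];return w
def rect(m,z,name):
    c=big(cv2.morphologyEx(m.astype(np.uint8),cv2.MORPH_CLOSE,np.ones((9,9)))); P=np.array([ray("top",u,v,z)[:2] for u,v in c[:,0]],np.float32)
    r=cv2.minAreaRect(P); print(name,r,len(c),c[:,0].min(0),c[:,0].max(0)); return r
rect(win(S<60,400,482,140,250),.004,"mat")
rect(win((V<115)&(S>60),205,300,165,230),.035,"dish")
red=((H<6)|(H>174))&(S>130)&(V>120)
n,l,st,ce=cv2.connectedComponentsWithStats(win(red,410,470,145,240).astype(np.uint8))
for i in range(1,n): print("red",ce[i],st[i],ray("top",*ce[i],.0195))
for nm,lo,hi in(("yel",18,35),("grn",45,85),("blu",95,125)):
    m=win((H>lo)&(H<hi)&(S>80),422,462,160,225); n,l,st,ce=cv2.connectedComponentsWithStats(m.astype(np.uint8))
    for i in range(1,n):
        if st[i,4]>8: print(nm,ce[i],st[i,4],ray("top",*ce[i],.0175))
for q in((235,190),(270,200),(253,198)): print(d[q[1],q[0]],p[q[1],q[0]])
# depth of the dish floor/rim
c=ctrl.camera_params("top");Rm=np.array(c["R"])
for u,v in((235,190),(275,203),(443,195),(485,186),(463,256),(254,158),(254,241),(347,108)):
    z=d[v,u];X=Rm.T@(np.array([(u-c["cx"])/c["fx"]*z,(v-c["cy"])/c["fy"]*z,z])-c["t"]);print(u,v,X.round(3))
E
```

```text
mat ((0.510832667350769, -0.2725469470024109), (0.2523145377635956, 0.10011452436447144), 19.164379119873047) 244 [411 152] [475 249]
dish ((0.5201526880264282, 0.22612157464027405), (0.19096139073371887, 0.1602826863527298), 77.74675750732422) 248 [212 165] [293 228]
red [430.6        163.22222222] [422 160  18   8  45] [ 0.60741559 -0.2362032   0.0195    ]
red [459.53846154 223.84615385] [456 222   8   5  13] [ 0.44543535 -0.30687672  0.0195    ]
red [450.5 227.5] [449 227   4   2   6] [ 0.43549445 -0.28306333  0.0195    ]
red [445.33333333 228.66666667] [445 228   2   2   3] [ 0.43223749 -0.26956266  0.0195    ]
yel [444.66666667 194.77777778] 36 [ 0.52254424 -0.27129123  0.0175    ]
blu [453.46153846 217.92307692] 39 [ 0.46114544 -0.29218951  0.0175    ]
1.3425336 [ 50  73 111]
1.3349354 [ 50  72 112]
1.311959 [42 63 98]
235 190 [0.53  0.283 0.003]
275 203 [0.497 0.175 0.002]
443 195 [ 0.518 -0.263  0.033]
485 186 [ 0.541 -0.369  0.047]
463 256 [ 0.364 -0.318  0.   ]
254 158 [0.599 0.226 0.071]
254 241 [0.388 0.219 0.06 ]
347 108 [ 0.754 -0.013  0.032]
```

View pics/crop1.png

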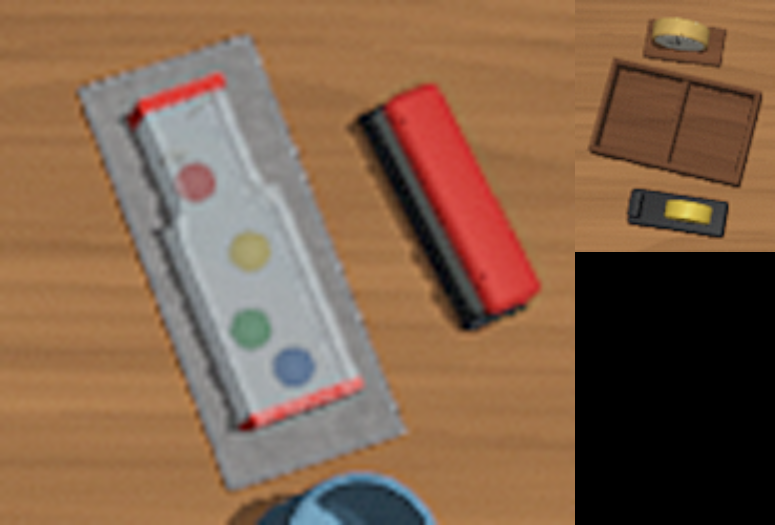

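The bottle's mouth is at the upper left: collar at crop (181,95), red sweet at (196,182), back plate at (305,402). The brown dish has its divider along its short axis, as described, so it is the one meant. Next I'll compute the poses from these corners and check the IK.

```bash
cat >> h.py <<'E'
def frame(o,x):  # level frame: origin, x dir
    x=np.append(np.array(x)[:2],0);x/=np.linalg.norm(x);return np.array(o,float),np.stack([x,np.cross([0,0,1],x),[0,0,1]],1)
E
python3 - <<'E'
from h import *
cr=lambda u,v:(u/5+395-.4,v/5+145-.4)
M=[ray("top",*cr(*q),.004) for q in((80,92),(250,37),(405,432),(230,490))]
mc=np.mean(M,0);print("mat",mc,[np.linalg.norm(M[i]-M[i-1]).round(3) for i in range(4)])
mx=(M[0]+M[1]-M[2]-M[3])[:2];print("mat yaw",np.degrees(np.arctan2(mx[1],mx[0])))
# bottle: top edges of collar / back plate at z=.035
f=ray("top",*cr(182,92),.035);b=ray("top",*cr(305,400),.035)
print("collar",f,"back",b,np.linalg.norm(f-b),"yaw",np.degrees(np.arctan2(*(f-b)[1::-1])),"mid",(f+b)/2)
print("red",ray("top",*cr(196,182),.0175))
D=[ray("top",u,v,.035) for u,v in((225,168.6),(294,184.3),(283.6,228),(212,212.4))]
print("dish",np.mean(D,0),[np.linalg.norm(D[i]-D[i-1]).round(3) for i in range(4)])
dy=(D[0]+D[3]-D[1]-D[2]);print("dish y-axis yaw",np.degrees(np.arctan2(dy[1],dy[0])),D)
# independent: scene view corners of dish
s=np.load("scene0.npz")["p"]
S=[ray("scene",u,v,.035) for u,v in((327,236),(366,224),(405,284),(362,304))];print("scene dish",np.mean(S,0))
E
```

```text
mat [ 0.52072688 -0.26915056  0.004     ] [np.float64(0.226), np.float64(0.098), np.float64(0.227), np.float64(0.098)]
mat yaw 19.086498046558606
collar [ 0.60357343 -0.23382222  0.035     ] back [ 0.4408032 -0.2924011  0.035    ] 0.17299026111913288 yaw 19.793142701706923 mid [ 0.52218831 -0.26311166  0.035     ]
red [ 0.55939784 -0.24377374  0.0175    ]
dish [0.50225937 0.22798181 0.035     ] [np.float64(0.12), np.float64(0.186), np.float64(0.118), np.float64(0.189)]
dish y-axis yaw 78.12018831992924 [array([0.58000883, 0.30601634, 0.035     ]), array([0.54057406, 0.12443359, 0.035     ]), array([0.42535961, 0.14811048, 0.035     ]), array([0.46309497, 0.33336683, 0.035     ])]
scene dish [0.50931196 0.2320445  0.035     ]
```

```bash
cat >> h.py <<'E'
FL=1
MAT=np.array([.5207,-.2692,.004]);MYAW=19.3
GRIP=np.array([.503,-.2695]);BYAW=19.5
DISH=np.array([.503,.229]);DYAW=78.
OFF=np.array([-.110,0,-.0175])   # TCP from mouth, bottle axes
def rot(yaw,p,r): return R.from_euler("ZYX",[yaw,p,r],degrees=True)
def tool(yaw,p=0,r=0): return (rot(yaw,p,r)*R.from_matrix(np.diag([FL,-FL,-1.]))).as_quat()
def tcp(m,yaw,p,r): return rot(yaw,p,r).apply(OFF)+m,tool(yaw,p,r)
def at(s,z):  # point s metres along dish y
    a=np.radians(DYAW);return np.array([DISH[0]+s*np.cos(a),DISH[1]+s*np.sin(a),z])
E
python3 - <<'E'
import h; from h import *
for fl in(1,-1):
    h.FL=fl
    print(fl,"pick",np.round(ctrl.inverse_kinematics([*GRIP,.002],tool(BYAW)),2) if ctrl.inverse_kinematics([*GRIP,.002],tool(BYAW)) is not None else None)
    for s in(-.068,.025):
        for p,r in((-10,0),(18,-28),(18,28)):
            q=ctrl.inverse_kinematics(*tcp(at(s,.065),DYAW,p,r));print(s,p,r,None if q is None else np.round(q,2))
E
```

```text
1 pick [-0.7   0.48  1.75 -0.    0.92  0.53]
-0.068 -10 0 [-0.25  0.23  2.04  0.23  0.89 -0.18]
-0.068 18 -28 [ 0.15  0.07  2.21 -0.79  0.63  0.87]
-0.068 18 28 [-0.01  0.54  1.57 -0.18  1.58  0.33]
0.025 -10 0 [-0.05  0.29  1.96  0.23  0.87  0.02]
0.025 18 -28 [ 0.35  0.2   2.05 -0.77  0.76  1.03]
0.025 18 28 [ 0.13  0.61  1.46 -0.1   1.64  0.44]
-1 pick [-0.7   0.48  1.75 -0.    0.92 -2.61]
-0.068 -10 0 [-0.25  0.23  2.04  0.23  0.89  2.96]
-0.068 18 -28 [ 0.15  0.07  2.21 -0.79  0.63 -2.27]
-0.068 18 28 [-0.01  0.54  1.57 -0.18  1.58 -2.82]
0.025 -10 0 None
0.025 18 -28 [ 0.35  0.2   2.05 -0.77  0.76 -2.12]
0.025 18 28 [ 0.13  0.61  1.46 -0.1   1.64 -2.7 ]
```

```bash
python3 - <<'E'
from h import *
t=lambda s:(print(s,round(ctrl.get_obs()["t"],2),ctrl.get_obs()["eef_pos"].round(4),round(ctrl.get_obs()["finger_gap"],4),ctrl.get_obs()["contact_force"].round(1)))
ctrl.goto([*GRIP,.17],tool(BYAW));t("above")
p,_=ctrl.snapshot("wrist");cv2.imwrite("pics/w1.png",p)
hit=ctrl.servo_line([*GRIP,.003],vel=.12,force_limit=10);t(("down",hit))
if not hit:
    ctrl.move_gripper(.05,f_grip=70);t("grip");print(ctrl.get_obs()["gripper_force"])
p,_=ctrl.snapshot("top");cv2.imwrite("pics/t1.png",p)
E
```

```text
above 3.08 [ 0.5034 -0.2688  0.1701] 0.0854 [ 1.1 -0.6  0.3]
('down', False) 4.67 [ 0.5036 -0.2699  0.0038] 0.0854 [ 0.2 -0.4  0.8]
grip 5.04 [ 0.5037 -0.2701  0.004 ] 0.0571 [-0.2  0.5  5.6]
75.6388208270073
```

View pics/w1.png

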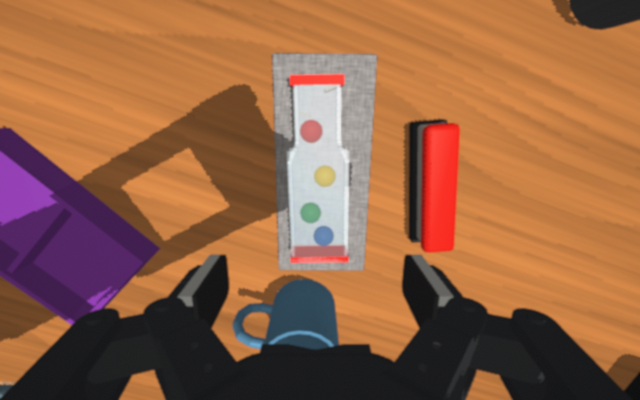

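Gripped at 57 mm, and the bottle lies aligned in the wrist view: mouth at (317,78), red sweet at (311,131), back plate at (319,260). Next: lift, carry with the neck up, and do the first rock over the −y half.

```bash
cat >> h.py <<'E'
def say(s):
    o=ctrl.get_obs();print(s,round(o["t"],2),o["eef_pos"].round(3),round(o["finger_gap"],4),round(o["gripper_force"]),flush=True)
def pose(s,z,p,r,yaw=DYAW): ctrl.goto(*tcp(at(s,z),yaw,p,r))
def blobs(n,img):
    hsv=cv2.cvtColor(img,cv2.COLOR_BGR2HSV).astype(int);H,S,V=hsv[...,0],hsv[...,1],hsv[...,2];out=[]
    for nm,m in(("red",((H<5)|(H>172))&(S>120)),("yel",(H>18)&(H<35)&(S>90)&(V>90)),("grn",(H>40)&(H<85)&(S>60)),("blu",(H>95)&(H<125)&(S>70))):
        k,l,st,ce=cv2.connectedComponentsWithStats(m.astype(np.uint8))
        for i in range(1,k):
            if 12<st[i,4]<400:
                q=ray(n,*ce[i],.016)[:2]-DISH;a=np.radians(DYAW);s=q@[np.cos(a),np.sin(a)];w=q@[np.sin(a),-np.cos(a)]
                if abs(s)<.1 and abs(w)<.065: out.append((nm,round(s,3),round(w,3),int(st[i,4])))
    return out
def see(tag):
    for n in("top","scene"):
        p,_=ctrl.snapshot(n);cv2.imwrite(f"pics/{tag}_{n}.png",p);print(n,blobs(n,p))
E
python3 - <<'E'
from h import *
# mouth/back from wrist picture (TCP pose then)
c=ctrl.camera_params("wrist");T=c["T_tool_cam"];Rt=R.from_quat(tool(BYAW)).as_matrix();o0=np.array([.5034,-.2688,.1701])
for u,v,z in((317,75,.035),(319,262,.035),(319,246,.035)):
    d=Rt@T[:3,:3]@np.array([(u-c["cx"])/c["fx"],(v-c["cy"])/c["fy"],1]);o=o0+Rt@T[:3,3];X=o+d*(z-o[2])/d[2]
    print("along/across from TCP",rot(BYAW,0,0).inv().apply(X-np.array([.5036,-.27,z])).round(4))
x=ctrl.get_obs()["eef_pos"]
ctrl.servo_line([x[0],x[1],.10],vel=.12);say("lift")
x[2]=.2;ctrl.goto(x,tool(BYAW,-8,-10));say("up")
pose(-.068,.15,-8,-10);say("over")
pose(-.068,.068,0,-25);pose(-.068,.066,18,-25);say("tip")
ctrl.dwell(.4)
pose(-.068,.066,18,26);say("left");ctrl.dwell(.5)
see("r1a")
pose(-.068,.066,18,-26);say("right");ctrl.dwell(.6)
see("r1")
E
```

```text
along/across from TCP [ 0.1058 -0.0011  0.    ]
along/across from TCP [-0.0728 -0.0034  0.    ]
along/across from TCP [-0.0548 -0.0034  0.    ]
lift 6.05 [ 0.503 -0.27   0.099] 0.0568 75
up 6.53 [ 0.503 -0.27   0.2  ] 0.0568 75
over 7.8 [0.471 0.057 0.118] 0.0571 75
tip 8.97 [0.475 0.054 0.086] 0.0568 75
left 10.22 [0.458 0.057 0.084] 0.0569 76
top [('blu', np.float64(0.034), np.float64(-0.031), 32)]
scene []
right 11.67 [0.474 0.054 0.086] 0.0568 76
top [('red', np.float64(-0.059), np.float64(0.02), 48), ('red', np.float64(-0.01), np.float64(0.001), 57)]
scene [('red', np.float64(-0.016), np.float64(-0.001), 48)]
```

```bash
python3 - <<'E'
import cv2,numpy as np
r=[]
for t in("r1a","r1"):
    a=cv2.resize(cv2.imread(f"pics/{t}_top.png")[110:260,190:360],(400,300));b=cv2.resize(cv2.imread(f"pics/{t}_scene.png")[195:320,270:440],(400,300));r.append(np.hstack([a,b]))
cv2.imwrite("pics/c2.png",np.vstack(r))
E
```

```text
(no output)
```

View pics/c2.png

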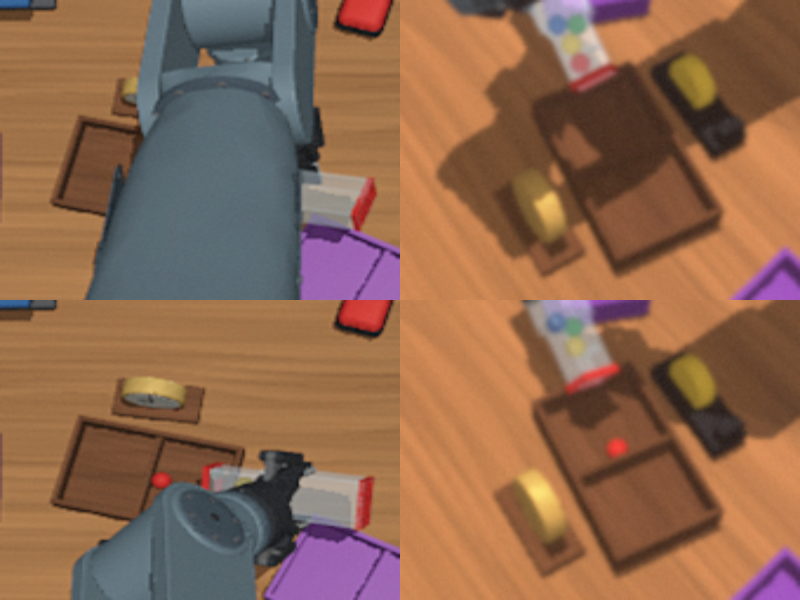

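The first rock worked. The red sweet lies in the −y half by the divider (scene crop (618,448)), and yellow, green and blue are still in the bottle. Next I'll loop the rocks until one more is out here, then do the +y half.

```bash
cat > rock.py <<'E'
from h import *
def look(tag):
    p,_=ctrl.snapshot("scene");cv2.imwrite(f"pics/{tag}.png",p);b=blobs("scene",p)
    say(tag+" "+str([(n,float(s),float(w),a) for n,s,w,a in b]));return {x[0] for x in b}
def rock(s,have,tag,tmax,stop=None):
    z=.066
    for i in range(5):
        if ctrl.get_obs()["t"]>tmax: break
        if i:   # unjam
            pose(s,z+.012,-12,0);ctrl.dwell(.3);pose(s,z,18,-26);ctrl.dwell(.5)
        pose(s,z,18,27);ctrl.dwell(.5);pose(s,z,18,-26);ctrl.dwell(.6)
        got=look(f"{tag}{i}")
        if got-have: return got
    return have
E
python3 - <<'E'
from rock import *
g=rock(-.068,{"red"},"a",35);print(g)
if len(g)==2:
    pose(-.068,.10,-8,-15);pose(.022,.10,-8,-15);pose(.022,.068,0,-26);pose(.022,.066,18,-26);ctrl.dwell(.5)
    look("b")
    g=rock(.022,g,"c",45);print(g)
E
```

```text
a0 [('red', -0.015, -0.001, 44), ('yel', -0.016, 0.039, 58), ('grn', -0.034, -0.013, 49)] 15.25 [0.474 0.054 0.085] 0.0569 76
{'red', 'grn', 'yel'}
```

```bash
python3 - <<'E'
import cv2,numpy as np
from h import *
see("a0b")
a=cv2.resize(cv2.imread("pics/a0.png")[175:320,270:440],(400,340));b=cv2.resize(cv2.imread("pics/a0b_top.png")[110:260,190:360],(400,340))
cv2.imwrite("pics/c3.png",np.hstack([a,b]))
E
```

```text
top [('red', np.float64(-0.06), np.float64(0.021), 49), ('red', np.float64(-0.01), np.float64(0.0), 56), ('yel', np.float64(-0.011), np.float64(0.04), 61)]
scene [('red', np.float64(-0.016), np.float64(-0.0), 45), ('yel', np.float64(-0.017), np.float64(0.039), 56), ('grn', np.float64(-0.034), np.float64(-0.013), 49)]
```

View pics/c3.png

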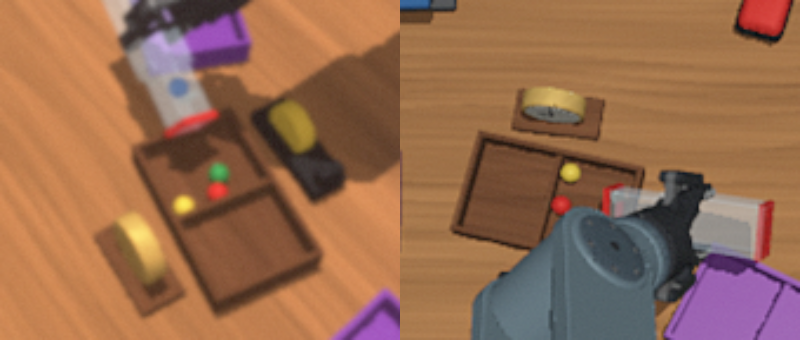

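The second rock released two at once. Red, yellow and green are now all in the −y half, with scene-crop pixels (218,192), (184,205) and (219,173), and only blue is left in the bottle. I'll rock blue out into the +y half, park the bottle on the mat, move one sweet across by hand, then lay the bottle back as the last step.

```bash
python3 - <<'E'
from rock import *
g={"red","yel","grn"}
pose(-.068,.10,-6,-15);pose(.022,.10,-6,-15);pose(.022,.068,0,-26);pose(.022,.066,18,-26);ctrl.dwell(.5)
g=rock(.022,g,"c",30);print(g)
E
```

```text
c0 [('red', -0.006, -0.015, 125), ('yel', -0.017, 0.038, 63), ('blu', 0.076, -0.007, 46)] 20.89 [0.492 0.142 0.085] 0.0569 76
{'yel', 'blu', 'red'}
```

Blue is in the +y half (s=+0.076). Next I'll put the bottle down on the mat for now, then look at the dish from above.

```bash
cat >> h.py <<'E'
def wray(u,v,z,e,q):
    c=ctrl.camera_params("wrist");T=c["T_tool_cam"];Rt=R.from_quat(q).as_matrix()
    d=Rt@T[:3,:3]@np.array([(u-c["cx"])/c["fx"],(v-c["cy"])/c["fy"],1]);o=e+Rt@T[:3,3];return o+d*(z-o[2])/d[2]
def ds(X): q=np.array(X)[:2]-DISH;a=np.radians(DYAW);return np.array([q@[np.cos(a),np.sin(a)],q@[np.sin(a),-np.cos(a)]])
def place(zlow):
    m=np.radians(MYAW);g=MAT[:2]-.017*np.array([np.cos(m),np.sin(m)])
    ctrl.servo_line([*g,.03],tool(MYAW),vel=.15)
    print("hit",ctrl.servo_line([*g,zlow],vel=.03,force_limit=6));say("placed")
    ctrl.move_gripper(.085);ctrl.servo_line([*g,.12],vel=.15);say("clear")
E
python3 - <<'E'
from h import *
W=[wray(u,v,.004,np.array([.5034,-.2688,.1701]),tool(BYAW)) for u,v in((273,55),(377,55),(363,270),(280,268))]
print("mat by wrist",np.mean(W,0),[np.linalg.norm(W[i]-W[i-1]).round(3) for i in range(4)])
pose(.022,.13,-6,-10);say("up")
m=np.radians(MYAW);g=MAT[:2]-.017*np.array([np.cos(m),np.sin(m)])
ctrl.goto([*g,.16],tool(MYAW,0,0));say("over mat")
place(.0035)
q=tool(DYAW+90)
X=at(-.03,.20);ctrl.goto(X,tool(DYAW-90));say("over dish")
o=ctrl.get_obs();p,_=ctrl.snapshot("wrist");cv2.imwrite("pics/w2.png",p);np.savez("w2.npz",p=p,e=o["eef_pos"],q=o["orientation"])
see("d")
E
```

```text
mat by wrist [ 0.51949116 -0.27063067  0.004     ] [np.float64(0.224), np.float64(0.098), np.float64(0.227), np.float64(0.096)]
up 21.68 [0.488 0.144 0.101] 0.0568 76
over mat 23.24 [ 0.505 -0.273  0.16 ] 0.0571 76
hit True
placed 25.07 [ 0.504 -0.275  0.004] 0.0568 77
clear 26.41 [ 0.504 -0.274  0.119] 0.085 0
over dish 28.17 [0.497 0.199 0.2  ] 0.085 0
top [('red', np.float64(-0.008), np.float64(0.004), 32), ('blu', np.float64(0.082), np.float64(-0.006), 56), ('blu', np.float64(-0.053), np.float64(0.017), 18), ('blu', np.float64(-0.068), np.float64(-0.026), 27)]
scene [('red', np.float64(-0.015), np.float64(-0.0), 43), ('yel', np.float64(-0.016), np.float64(0.038), 58), ('grn', np.float64(-0.034), np.float64(-0.012), 42), ('blu', np.float64(0.077), np.float64(-0.007), 45)]
```

View pics/w2.png

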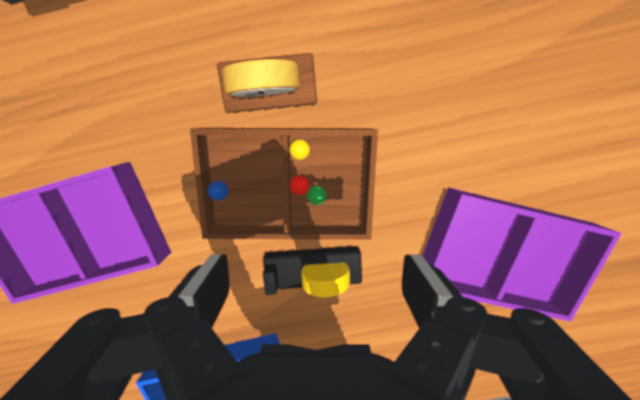

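Wrist view: dish upright, yellow at (300,149), red at (300,185), green at (316,194), all in the −y half (right); blue at (218,191) in the +y half. I'll move green across, with the finger line roughly across the red–green direction.

```bash
cat > mv.py <<'E'
from h import *
f=np.load("w2.npz");e,q=f["e"],f["q"]
D=np.mean([wray(u,v,.035,e,q) for u,v in((191,129),(377,130),(371,238),(204,238))],0);print("dish by wrist",ds(D).round(4))
G=wray(316,194,.016,e,q);Rd=wray(300,185,.016,e,q);print("green",G,ds(G),"red",ds(Rd),"blue",ds(wray(218,191,.016,e,q)))
E
python3 mv.py
```

```text
dish by wrist [-0.0008  0.0008]
green [0.48420973 0.19943176 0.016     ] [-0.03282882 -0.01223208] red [-0.01485075 -0.00176927] blue [ 0.07793004 -0.00860739]
```

```bash
cat >> mv.py <<'E'
a=np.radians(DYAW);S=np.array([np.cos(a),np.sin(a)]);Wd=np.array([np.sin(a),-np.cos(a)])
v=8*S-21*Wd;yaw=np.degrees(np.arctan2(v[1],v[0]))-90
print(yaw)
E
python3 - <<'E'
from mv import *
yaw=(yaw+90)%180-90; Q=tool(yaw)
ctrl.goto([*G[:2],.09],Q);ctrl.move_gripper(.038,f_grip=20);say("above")
h=ctrl.servo_line([*G[:2],.0065],vel=.1,force_limit=8);say(("down",h))
if not h:
    ctrl.move_gripper(.0,f_grip=20);say("grip")
    ctrl.servo_line([*G[:2],.075],vel=.15);say("lift")
    if ctrl.get_obs()["finger_gap"]>.012:
        T=at(.038,.075);ctrl.servo_line(T,vel=.15);T[2]=.012
        print(ctrl.servo_line(T,tool(DYAW),vel=.1,force_limit=8))
        ctrl.move_gripper(.036);ctrl.dwell(.2);T[2]=.12;ctrl.servo_line(T,vel=.2);say("released")
    see("e")
    o=ctrl.get_obs();p,_=ctrl.snapshot("wrist");cv2.imwrite("pics/w3.png",p)
E
```

```text
dish by wrist [-0.0008  0.0008]
green [0.48420973 0.19943176 0.016     ] [-0.03282882 -0.01223208] red [-0.01485075 -0.00176927] blue [ 0.07793004 -0.00860739]
57.14554196042164
above 29.94 [0.484 0.199 0.09 ] 0.0377 0
('down', False) 30.93 [0.485 0.2   0.007] 0.0382 0
grip 31.22 [0.485 0.2   0.007] 0.0204 20
lift 31.82 [0.484 0.199 0.075] 0.0205 20
False
released 34.43 [0.51  0.266 0.119] 0.0362 0
top [('red', np.float64(-0.01), np.float64(0.0), 57), ('yel', np.float64(-0.011), np.float64(0.041), 60), ('blu', np.float64(0.023), np.float64(0.013), 43), ('blu', np.float64(-0.006), np.float64(-0.059), 33)]
scene [('red', np.float64(-0.015), np.float64(0.0), 43), ('yel', np.float64(-0.016), np.float64(0.039), 57), ('grn', np.float64(0.037), np.float64(0.001), 58), ('blu', np.float64(0.077), np.float64(-0.007), 46)]
```

Two sweets are now in each half. Next I'll re-grip the bottle, with a look first, and lay it back as the last act.

```bash
python3 - <<'E'
from h import *
m=np.radians(MYAW);g=MAT[:2]-.017*np.array([np.cos(m),np.sin(m)])
ctrl.servo_line([*at(.038,.2)],vel=.25)
ctrl.goto([*g,.17],tool(MYAW));ctrl.move_gripper(.085);ctrl.dwell(.2)
o=ctrl.get_obs();p,_=ctrl.snapshot("wrist");np.savez("w4.npz",p=p,e=o["eef_pos"],q=o["orientation"]);say("above")
cv2.imwrite("pics/w4.png",cv2.resize(p[30:290,240:410],None,fx=2.3,fy=2.3,interpolation=cv2.INTER_CUBIC))
E
```

```text
above 37.8 [ 0.505 -0.275  0.17 ] 0.0846 0
```

View pics/w4.png

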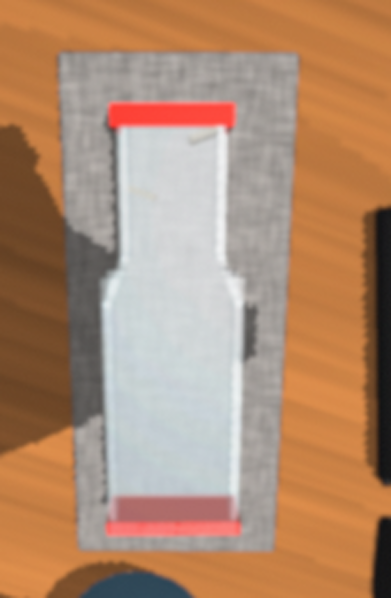

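```bash
cat > fin.py <<'E'
from h import *
f=np.load("w4.npz");e,q=f["e"],f["q"];c=lambda x,y,z:wray(x/2.3+239.7,y/2.3+29.7,z,e,q)
M=[c(*k,.004) for k in((58,52),(299,52),(275,550),(78,550))];mc=np.mean(M,0)
mx=(M[0]+M[1]-M[2]-M[3]);my=np.degrees(np.arctan2(mx[1],mx[0]))
F=(c(108,103,.035)+c(236,102,.035))/2;B=(c(106,535,.035)+c(241,535,.035))/2;bx=F-B;by=np.degrees(np.arctan2(bx[1],bx[0]))
L=rot(my,0,0).inv().apply((F+B)/2-mc)
E
python3 - <<'E'
from fin import *
print(mc,my,by,np.linalg.norm(bx),"bottle centre in mat axes",L.round(4),[np.linalg.norm(M[i]-M[i-1]).round(3) for i in range(4)],"centre vs tcp",rot(my,0,0).inv().apply((F+B)/2-e).round(4))
E
```

```text
[ 0.52013195 -0.27204624  0.004     ] 19.144423214291468 19.459801874594838 0.17946330797837762 bottle centre in mat axes [0.0008 0.0021 0.031 ] [np.float64(0.227), np.float64(0.098), np.float64(0.227), np.float64(0.099)] centre vs tcp [ 0.0164 -0.0004 -0.135 ]
```

```bash
python3 - <<'E'
from fin import *
g=e[:2].copy();print(ctrl.servo_line([*g,.004],vel=.15,force_limit=10))
ctrl.move_gripper(.05,f_grip=60);say("grip")
ctrl.servo_line([*g,.04],vel=.1)
n=g-rot(my,0,0).apply([L[0],L[1],0])[:2]
ctrl.servo_line([*n,.02],vel=.08)
print(ctrl.servo_line([*n,.0035],vel=.03,force_limit=6));say("down")
ctrl.move_gripper(.085);ctrl.dwell(.2);ctrl.servo_line([*n,.17],vel=.15);ctrl.dwell(.3);say("clear")
p,_=ctrl.snapshot("wrist");w=p[20:300,200:440]
t,_=ctrl.snapshot("top")
a=cv2.resize(w,(343,400));b=cv2.resize(t[60:300,150:520],(450,400));cv2.imwrite("pics/f.png",np.hstack([a,b]));print(blobs("scene",ctrl.snapshot("scene")[0]))
E
```

```text
False
grip 39.42 [ 0.505 -0.275  0.005] 0.0572 66
True
down 40.84 [ 0.505 -0.277  0.005] 0.0572 66
clear 43.0 [ 0.504 -0.277  0.169] 0.0849 0
[('red', np.float64(-0.016), np.float64(-0.001), 48), ('yel', np.float64(-0.017), np.float64(0.038), 57), ('grn', np.float64(0.037), np.float64(0.001), 61), ('blu', np.float64(0.076), np.float64(-0.007), 46)]
```

View pics/f.png

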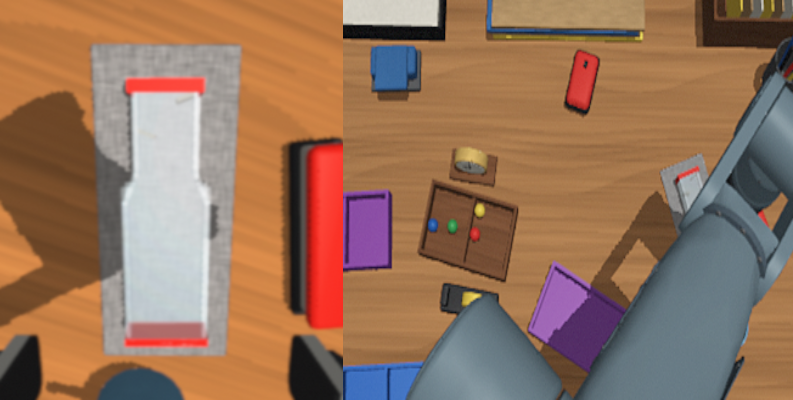

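The bottle lies flat and centred on the mat, empty (left crop, about (167,210)). Blue (432,226) and green (452,226) are in the +y half, yellow (480,211) and red (475,235) in the −y half, and the other things look unmoved.

```bash
python3 -c "
from rig import ctrl
print(ctrl.hand_in())"
```

```text
the job is handed in; nothing more can be done
None
```

Handed in at about 43 s: two sweets are in each half of the dish and the bottle is flat in the middle of its mat, but one rock let two sweets out at once, so I moved the green one into the other half with the gripper before laying the bottle back last.

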